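# Unstack to the marking tray, fire the centre punch, restack

## Task

A blue tray and a green tray are stacked on the orange marking tray, hiding the centre punch that has to spot the blank clamped beneath it. Lift the blue and green trays off and set both aside on the bench, press the punch straight down until its hidden spring snaps and do not force it on against its stop, then restack the green tray and the blue tray on top of it as they were, each fully nested, and let go. Put the trays down without dropping or tipping them, and leave the marking tray, the cup, the iron block and the pliers where they stand.

Things in the scene. Friction and masses are not known exactly. Their poses are not given: they have to be found in the camera images.
- marking_tray: Heavy loose steel marking tray. Grey base plate 190 x 110 x 8 mm; on it orange end walls with 22 mm long corner returns make a 170 x 60 mm outline, 110 mm high in all, 4 mm walls, open top, long sides open between the returns. Mouth inside 162 x 52 mm. Origin: centre of the underside; x along the length, z up. The punch stands at its middle.
- punch: Centre punch upright in the marking tray: steel barrel 16 mm across, flat brass cap 22 mm across. Origin: middle of the cap's top, 100 mm above the bench (10 mm below the tray's rim); z up. It slides straight down only, up to 34 mm, on a light return spring (3 N growing to 7 N), and rises when let go. More than 60 N damages it: press slowly.
- hammer (a joint): Hidden hammer in the punch, m: 0 unfired, 0.006 once snapped; stays fired. Not visible. At an unknown depth, 4 to 20 mm down, differing each time, the punch meets its snap spring: the push climbs to 14 to 18 N, then snaps within 3 mm more and the push drops to about 5 N; 6 mm below where the spring was met it bottoms hard.
- green_tray_mid (a point): Centre (half-way up) of the green tray with flat aluminium bars: 170 x 60 mm, 46 mm high in all, 0.3 kg, 4 mm walls, mouth 162 x 52 mm. Its lowest 5 mm is a skirt 156 x 46 mm that nests in the mouth below (3 mm play all round); stacked it adds 41 mm. x along the length, z up. Nested on the marking tray its centre is 128 mm above the bench; on the bench 23 mm.
- blue_tray_mid (a point): Centre (half-way up) of the blue tray with round metal weights: same shape, skirt, mouth, mass and axes as the green tray. Nested on the green tray as at the start, its centre is 169 mm and its rim 192 mm above the bench.
- cup: Black bowl, 80 mm across, 45 mm high, near the far edge of the bench; origin at the centre of the underside. To be left alone.
- iron_block: Dark iron block 60 x 50 x 65 mm near the far edge of the bench; origin at the centre of the underside. To be left alone.
- pliers: Pliers with red handles lying on the bench at its left side, about 140 mm long; origin near the pivot, on the bench. To be left alone.
There are look-alikes about, which are no part of the job. What is meant by the part that bears blue_tray_mid is not pink or white, and is the larger of those in its own colour.

How it is judged:
By the outcome, as a careful person would: the job done as asked, in the order asked, and still so for the second after the job is handed in, with the robot touching nothing.
It also fails if it takes over 67 s, if anything falls off the work surface, if the arm or the gripper's body presses on something with over 40 N, if the wrist force passes 120 N, or if a joint passes its speed limit or range.

## Robot

A 6-joint arm with a two-finger parallel gripper is mounted at the origin on the work surface. World frame = base frame: x ahead of the robot, y to its left, z up, the work surface at z = 0. Lengths are in m, angles in rad, forces in N, time in s.
With the tool pointing down it reaches from about 0.4 to 0.825 m from the base axis. Payload 7 kg.
Tool frame: the origin (TCP) lies on the centre line of the jaws, within the pads' length; the fingertips stand 14 mm ahead of it and the grasp point (between the pads) lies 5 mm behind it; z points along the fingers, y is the direction in which the jaws open and shut (so a half turn about z gives the same grasp; the last joint's range is limited). The gripper opens to 85 mm and grips with 20 to 120 N. Pads are 22 mm wide; open, the fingers measure 114 mm over their backs; the gripper's body (76 mm by 85 mm) begins 54 mm behind the grasp point. The pads swing forward as they close: fully open they stand 13 mm farther back than shut.
Start: joints at [-0.885, 0.359, 0.012, 0, -1.224, -0.288], TCP at [0.261, -0.622, 0.245] pointing down, gripper open.
Joint ranges: [-3.07, 3.07], [-1.43, 2.12], [-1.02, 1.25], [-3.03, 1.67], [-3.05, -0], [-3.03, 3.03]. Speed limits (rad/s): [2.39, 2.39, 3.01, 3.14, 3.14, 3.14].

## Interface

Orientations are given as a unit quaternion [w, x, y, z].
In Python, from plant import arm gives the robot as it stands.
- The arm moves only by the shell command python3 -m inch 'ROWS' [FORCE]. ROWS is JSON, a list of rows, each a list of 3 entries, a list of its own where there are three numbers: the shift along the tool's x, y, z in cm, then the turn, a rotation vector about the tool's x, y, z in rad, then the finger opening in cm, from 0 to 8.54. A call has 1 to 10 rows; each row is the pose to reach, as a shift and turn from the pose commanded when the call began, along the tool's axes at that moment; what a row does not reach only later rows make up. A row lasts 1/8 s, in which the tool goes at most 62.5 mm and 10.7 degrees, less where a joint would pass 70% of its speed; a pose out of reach is approached as far as the arm can. A call with a gripper value outside its range is refused whole. The fingers move at their own pace and stop on an object; FORCE is the grip in N (left out, the last holds). Time passes only in rows, so rows that repeat a pose let the fingers close. It gives the time, the measured TCP pose, the force and the opening at its end, in the units of the state.
- arm.get_obs(): the state, without advancing time (a new reading comes with each control period).
- arm.read_camera(name): name is "scene" or "side" or "wrist"; returns the picture (384x512x3 uint8, blue, green, red); there is no depth.
- arm.calibration(name): a dict with "fx", "fy", "cx", "cy" (pixels), "dist" ([k1, k2, p1, p2, k3] as OpenCV has them; the pictures are not rectified), "origin" and "orientation" of the camera in the world. Camera axes: x right, y up, looking along -z (the intrinsics and any distortion apply to the point x, -y, -z); pixel columns grow to the right and rows downward; lengths in m; the calibration is good to about 2 mm. A picture is of the moment at which its call begins: read the wrist's pose just before it. calibration takes no time and is no camera call; for the wrist camera it gives the pose at the moment of the call.
- arm.close_job(): hands the job in, once; it reports no verdict.
The state is a dict: "t": time; "q": joint angles; "dq": joint speeds; "tau": joint torques, N m; "eef_pos": TCP position; "eef_rot": TCP orientation; "contact_force": force on the tool from outside, world axes, zero at the start; "moment": the same for the moment, N m; "width": finger opening in m.
Only numpy, scipy, OpenCV 4.12 (cv2) and the standard library are available. Lean on these libraries where they do the work, as an engineer would, in place of code of your own. Each camera call takes 0.05 s, during which the arm holds its last target.

## Working session

There is one attempt and no reset: what is moved stays moved. The work goes in short steps, Python scripts to look and compute and a shell command to move; the robot and the scene stay as the last step left them, time stands still between calls to the robot, and variables do not carry over. Pictures are saved under pics/ and viewed, and the job is handed in when it is done.

```bash
ls; mkdir -p pics
python3 - <<'E'
from plant import arm
import cv2
for n in ("scene","side","wrist"):
    c=arm.calibration(n); print(n,c)
    cv2.imwrite(f"pics/{n}0.png",arm.read_camera(n))
print(arm.get_obs())
E
```

```text
pics
scene {'fx': 399.60818212003824, 'fy': 399.60818212003824, 'cx': 253.3830593874531, 'cy': 189.28736366775638, 'dist': array([-0.01769366,  0.        ,  0.        ,  0.        ,  0.        ]), 'origin': array([1.37690462, 0.16717587, 1.20508853]), 'orientation': array([0.65990584, 0.23032936, 0.22517178, 0.67880066])}
side {'fx': 458.95587328265674, 'fy': 458.95587328265674, 'cx': 249.8283041815912, 'cy': 188.20088008721703, 'dist': array([-0.06910774,  0.        ,  0.        ,  0.        ,  0.        ]), 'origin': array([-0.18164223,  0.99111054,  0.91935444]), 'orientation': array([-0.31238028, -0.1599525 ,  0.42796338,  0.8328752 ])}
wrist {'fx': 288.7864334768296, 'fy': 288.7864334768296, 'cx': 254.34116379818988, 'cy': 190.8475431203556, 'dist': array([0.02154844, 0.        , 0.        , 0.        , 0.        ]), 'origin': array([ 0.19032984, -0.6529905 ,  0.3733291 ]), 'orientation': array([ 0.54723166, -0.0843442 , -0.12833495,  0.82277197])}
{'t': 0.15, 'q': array([-8.84901510e-01,  3.59228455e-01,  1.12693448e-02, -2.42418627e-04,
       -1.22411482e+00, -2.88065456e-01]), 'dq': array([ 0.00015242, -0.00160461,  0.00132978,  0.00116697, -0.0015357 ,
       -0.00062461]), 'tau': array([-1.18651657e-03, -5.83878207e+01,  2.93649298e+01,  6.94054931e+00,
       -4.35107257e-03,  1.25492602e-05]), 'eef_pos': array([ 0.26132192, -0.62198302,  0.24457717]), 'eef_rot': array([-1.98209976e-04, -1.97565043e-01,  9.80289566e-01,  6.17873847e-04]), 'contact_force': array([ 0.04933101, -0.69090593, -0.80702652]), 'moment': array([-0.02155542, -0.10324673,  0.02335563]), 'width': 0.08525117045829309}
```

View pics/scene0.png

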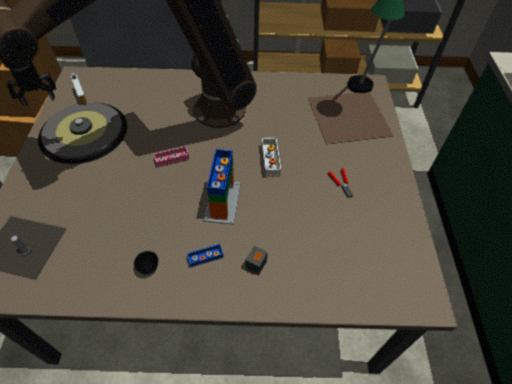

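View pics/side0.png

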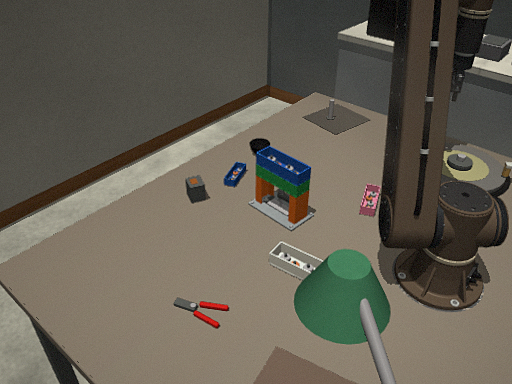

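View pics/wrist0.png

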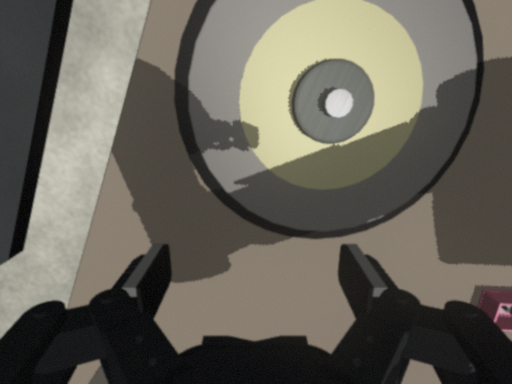

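The scene view shows the stack at (221,185), with its blue tray at (221,168). The look-alikes are a small blue tray at (205,256), a pink one at (171,156) and a white one at (271,157). The stack's blue tray fits: it is the larger of the two blue ones and neither pink nor white. I'll measure it and confirm in a crop.

```bash
cat > h.py <<'E'
import numpy as np, cv2
from scipy.spatial.transform import Rotation as R
from plant import arm
def rot(q): return R.from_quat([q[1],q[2],q[3],q[0]])
def ray(c,uv):
    K=np.array([[c['fx'],0,c['cx']],[0,c['fy'],c['cy']],[0,0,1]])
    p=cv2.undistortPoints(np.array(uv,float).reshape(-1,1,2),K,c['dist']).reshape(-1,2)
    d=np.c_[p[:,0],-p[:,1],-np.ones(len(p))]
    return c['origin'],rot(c['orientation']).apply(d)
def onz(c,uv,z):
    o,d=ray(c,uv); return (o+d*((z-o[2])/d[:,2])[:,None])[:,:2]
def proj(c,P):
    P=rot(c['orientation']).inv().apply(np.atleast_2d(P)-c['origin'])
    K=np.array([[c['fx'],0,c['cx']],[0,c['fy'],c['cy']],[0,0,1]])
    return cv2.projectPoints(P*[1,-1,-1],np.zeros(3),np.zeros(3),K,c['dist'])[0].reshape(-1,2)
def pose(o=None):
    o=o or arm.get_obs()
    return np.array(o['eef_pos']),rot(o['eef_rot'])
E
python3 - <<'E'
from h import *
for n in ("scene","side"):
    im=cv2.imread(f"pics/{n}0.png"); hsv=cv2.cvtColor(im,cv2.COLOR_BGR2HSV)
    for nm,lo,hi in (("blue",(100,120,30),(125,255,255)),("green",(50,120,30),(85,255,255)),("orange",(4,150,50),(18,255,255)),("red",(0,180,60),(3,255,255))):
        m=cv2.inRange(hsv,lo,hi)
        k,l,s,ce=cv2.connectedComponentsWithStats(m)
        print(n,nm,[(s[i].tolist(),ce[i].round().tolist()) for i in range(1,k) if s[i][4]>25])
im=cv2.imread("pics/scene0.png")[130:280,120:300]; a=cv2.resize(im,None,fx=4,fy=4,interpolation=cv2.INTER_CUBIC); cv2.imwrite("pics/cropscene.png",a)
im=cv2.imread("pics/side0.png")[130:240,180:340]; a=cv2.resize(im,None,fx=5,fy=5,interpolation=cv2.INTER_CUBIC); cv2.imwrite("pics/cropside.png",a)
E
```

```text
scene blue [([206, 149, 26, 47, 643], [219.0, 173.0]), ([188, 244, 35, 22, 357], [205.0, 255.0])]
scene green [([372, 0, 33, 20, 534], [389.0, 9.0]), ([208, 166, 24, 37, 145], [220.0, 194.0])]
scene orange [([8, 0, 10, 7, 40], [13.0, 2.0]), ([324, 0, 54, 33, 1171], [351.0, 14.0]), ([33, 36, 27, 45, 558], [46.0, 60.0]), ([323, 38, 38, 35, 895], [341.0, 53.0]), ([0, 61, 10, 15, 76], [4.0, 68.0]), ([0, 86, 48, 70, 1227], [19.0, 117.0]), ([270, 159, 6, 5, 26], [272.0, 161.0]), ([218, 175, 7, 6, 34], [221.0, 178.0]), ([209, 202, 18, 17, 266], [218.0, 210.0]), ([253, 252, 10, 9, 56], [258.0, 256.0])]
scene red [([341, 168, 7, 15, 45], [344.0, 175.0]), ([328, 172, 13, 13, 51], [334.0, 178.0])]
side blue [([256, 145, 55, 41, 1103], [283.0, 165.0]), ([224, 162, 22, 25, 267], [234.0, 174.0])]
side green [([256, 164, 54, 34, 584], [282.0, 182.0]), ([295, 250, 95, 94, 836], [331.0, 295.0]), ([325, 271, 11, 8, 32], [330.0, 274.0]), ([342, 271, 10, 13, 37], [346.0, 277.0]), ([325, 287, 14, 11, 38], [331.0, 291.0]), ([341, 286, 9, 16, 38], [344.0, 294.0]), ([304, 290, 20, 16, 74], [312.0, 295.0]), ([353, 300, 7, 16, 39], [357.0, 306.0]), ([370, 301, 19, 32, 129], [380.0, 318.0]), ([328, 311, 13, 8, 30], [333.0, 315.0]), ([351, 313, 10, 11, 37], [355.0, 318.0]), ([354, 325, 11, 11, 37], [360.0, 330.0]), ([323, 326, 10, 10, 26], [328.0, 331.0]), ([350, 337, 17, 7, 33], [359.0, 340.0])]
side orange [([0, 85, 303, 143, 2748], [141.0, 151.0]), ([256, 176, 18, 27, 303], [263.0, 189.0]), ([190, 179, 8, 5, 32], [193.0, 181.0]), ([288, 191, 21, 33, 476], [298.0, 207.0])]
side red [([199, 302, 29, 9, 154], [213.0, 306.0]), ([194, 310, 25, 18, 148], [206.0, 319.0])]
```

View pics/cropscene.png

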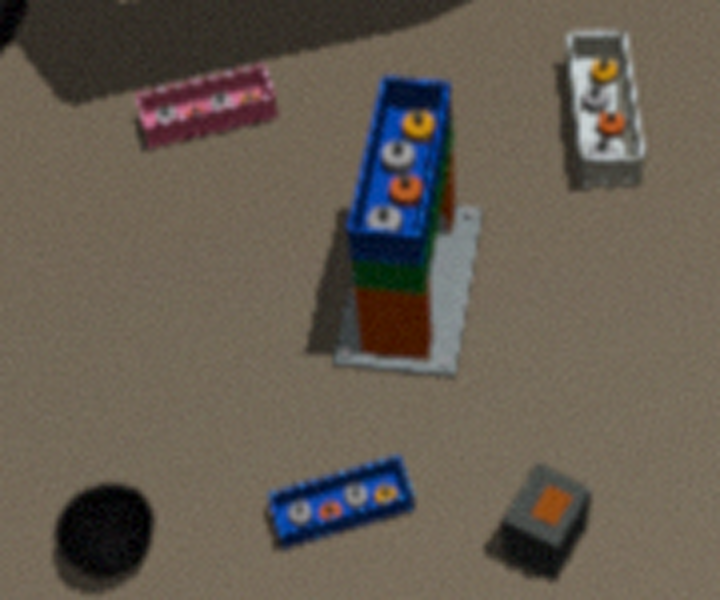

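View pics/cropside.png

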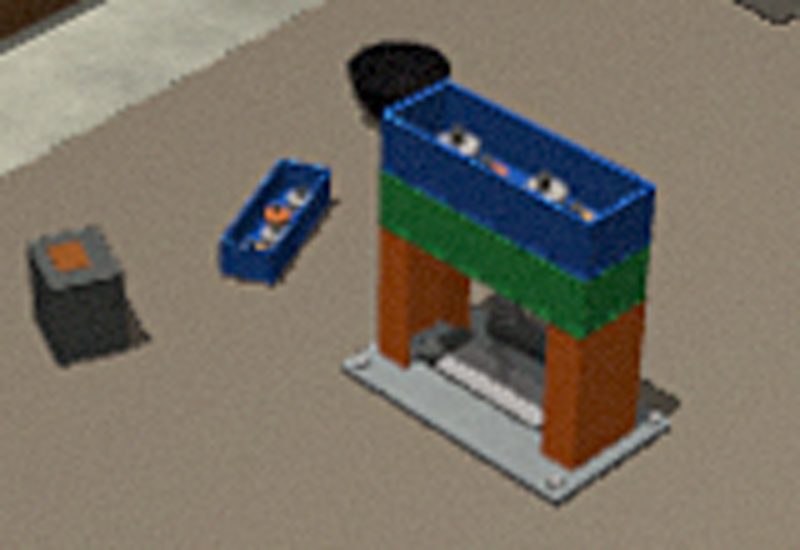

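The crops confirm it. The blue tray on top of the stack spans (206..232,149..196) in scene and is clearly longer than the loose blue box at (205,256). I'll take its rim corners in both views.

Run:
```python
from h import *
sc=arm.calibration("scene"); si=arm.calibration("side")
a=np.array([[383,76],[450,82],[424,238],[349,233]])/4.+[119.6,129.6]
b=np.array([[653,187],[590,217],[385,114],[450,84]])/5.+[179.6,129.6]
A=onz(sc,a,.192);B=onz(si,b,.192);print(A.round(4),'\n',B.round(4))
for n,X in(('sc',A),('si',B)):
    print(n,X.mean(0), np.linalg.norm(np.roll(X,-1,0)-X,axis=1).round(4))
    for i,j in((0,3),(1,2),(0,1),(3,2)):
        d=X[j]-X[i]; print(np.degrees(np.arctan2(d[1],d[0])).round(1),end=' ')
    print()
# base plate corners scene
p=np.array([[336,366],[455,376],[480,208]])/4.+[119.6,129.6]; P=onz(sc,p,.008);print('plate',P,(P[0]+P[2])/2,np.linalg.norm(np.diff(P,axis=0),axis=1)); d=P[1]-P[2];print(np.degrees(np.arctan2(d[1],d[0])))
p=np.array([[342,368],[560,502],[672,425]])/5.+[179.6,129.6]; P=onz(si,p,.008);print('plate side',P,(P[0]+P[2])/2,np.linalg.norm(np.diff(P,axis=0),axis=1));d=P[0]-P[1];print(np.degrees(np.arctan2(d[1],d[0])))
# others
for nm,uv in(("pink",(171,156)),("white",(271,157)),("smallblue",(205,256)),("cup",(146,264)),("block",(256,260)),("pliers",(345,185)),("red",(334,178)),("disc",(83,132)),("lampplate",(350,117))):
    print(nm,onz(sc,[uv],.02).round(3))
```

```text
[[0.424  0.0292]
 [0.4289 0.0875]
 [0.5996 0.0762]
 [0.5967 0.016 ]] 
 [[0.4222 0.0301]
 [0.4312 0.0798]
 [0.5927 0.0707]
 [0.5856 0.0165]]
sc [0.51230563 0.05222383] [0.0586 0.171  0.0603 0.1731]
-4.4 -3.8 85.2 87.2 
si [0.50791158 0.0492719 ] [0.0505 0.1618 0.0547 0.164 ]
-4.8 -3.2 79.7 82.5 
plate [[ 0.60448503 -0.00902688]
 [ 0.61148333  0.09717453]
 [ 0.42032276  0.11092485]] [0.51240389 0.05094899] [0.10643175 0.19165447]
-4.114243111768536
plate side [[0.60281825 0.09935285]
 [0.41548795 0.11265339]
 [0.40666145 0.00660353]] [0.50473985 0.05297819] [0.18780188 0.10641654]
-4.061214059344064
pink [[ 0.309 -0.167]]
white [[0.3   0.231]]
smallblue [[0.749 0.011]]
cup [[ 0.785 -0.178]]
block [[0.759 0.18 ]]
pliers [[0.432 0.512]]
red [[0.399 0.473]]
disc [[ 0.187 -0.555]]
lampplate [[0.051 0.578]]
```

```bash
cat >> h.py <<'E'
def go(pos,yaw,half=None,o=None):
    """shift(cm)/rotvec in tool axes to bring TCP to pos, tool z down, tool y along the tray's width (yaw deg of tray x)"""
    p,r=pose(o); best=None
    for s in (0,180):
        a=np.radians(yaw+s); x=np.array([np.cos(a),np.sin(a),0]); z=np.array([0,0,-1.]); y=np.cross(z,x)
        T=R.from_matrix(np.c_[x,y,z]); rv=(r.inv()*T).as_rotvec()
        if half is None or half==s:
            if best is None or np.linalg.norm(rv)<np.linalg.norm(best[1]): best=(s,rv)
    print("at",p.round(4),"axes x,y,z",r.as_matrix().T.round(3).tolist())
    print("half",best[0],"shift cm",(r.inv().apply(np.array(pos)-p)*100).round(2),"turn",best[1].round(4))
E
python3 - <<'E'
from h import *
for s in(0,180): go([.51,.051,.33],-4.1,s)
print(arm.get_obs()['q'])
E
```

```text
at [ 0.2613 -0.622   0.2446] axes x,y,z [[-0.922, -0.387, 0.0], [-0.387, 0.922, 0.001], [-0.001, 0.001, -1.0]]
half 0 shift cm [-48.99  52.42  -8.48] turn [ 6.0000e-04  1.7000e-03 -2.6723e+00]
at [ 0.2613 -0.622   0.2446] axes x,y,z [[-0.922, -0.387, 0.0], [-0.387, 0.922, 0.001], [-0.001, 0.001, -1.0]]
half 180 shift cm [-48.99  52.42  -8.48] turn [ 1.200e-03 -4.000e-04  4.693e-01]
[-8.84901510e-01  3.59228455e-01  1.12693448e-02 -2.42418627e-04
 -1.22411482e+00 -2.88065456e-01]
```

```bash
python3 -m inch '[[[0,0,-6],[0,0,0],8.5],[[-49,52.4,-8.5],[0,0,0.469],8.5],[[-49,52.4,-8.5],[0,0,0.469],8.5],[[-49,52.4,-8.5],[0,0,0.469],8.5],[[-49,52.4,-8.5],[0,0,0.469],8.5],[[-49,52.4,-8.5],[0,0,0.469],8.5],[[-49,52.4,-8.5],[0,0,0.469],8.5],[[-49,52.4,-8.5],[0,0,0.469],8.5],[[-49,52.4,-8.5],[0,0,0.469],8.5],[[-49,52.4,-8.5],[0,0,0.469],8.5]]'
python3 - <<'E'
from h import *
go([.51,.051,.33],-4.1,180)
E
```

```text
t: 1.4
eef_pos: [0.4556, -0.0956, 0.3251]
eef_rot: [0.0, 0.035, 0.999, 0.0]
contact_force: [1.9, 0.5, -0.5]
width: 0.085
at [ 0.4556 -0.0956  0.3251] axes x,y,z [[-0.997, 0.071, -0.001], [0.071, 0.997, 0.0], [0.001, 0.0, -1.0]]
half 180 shift cm [-4.39 15.01 -0.48] turn [0.0002 0.0007 0.0006]
```

```bash
python3 -m inch '[[[-4.4,15,-0.5],[0,0,0],8.5],[[-4.4,15,-0.5],[0,0,0],8.5],[[-4.4,15,-0.5],[0,0,0],8.5],[[-4.4,15,-0.5],[0,0,0],8.5],[[-4.4,15,-0.5],[0,0,0],8.5]]'
python3 - <<'E'
from h import *
go([.51,.051,.33],-4.1,180)
c=arm.calibration("wrist");o=arm.get_obs(); im=arm.read_camera("wrist"); cv2.imwrite("pics/w1.png",im)
np.save("w1.npy",c,allow_pickle=True); print(c['origin'])
E
```

```text
t: 2.02
eef_pos: [0.5097, 0.0487, 0.3295]
eef_rot: [-0.0, 0.035, 0.999, -0.0]
contact_force: [0.2, 0.0, -0.6]
width: 0.085
at [0.5097 0.0487 0.3295] axes x,y,z [[-0.997, 0.071, 0.001], [0.071, 0.997, -0.0], [-0.001, -0.0, -1.0]]
half 180 shift cm [-0.01  0.23 -0.05] turn [-0.0003 -0.0007  0.0008]
[0.43284214 0.05351517 0.45843797]
```

View pics/w1.png

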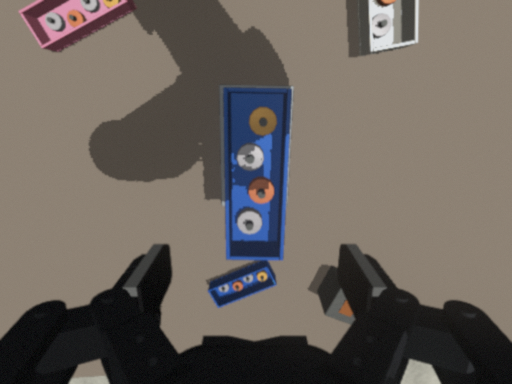

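The wrist view shows the stacked blue tray's rim at about (221,87), (293,87), (283,259) and (227,259), with the small blue box below it at (242,283).

Run:
```python
from h import *
c=np.load("w1.npy",allow_pickle=True).item(); im=cv2.imread("pics/w1.png"); hsv=cv2.cvtColor(im,cv2.COLOR_BGR2HSV)
m=cv2.inRange(hsv,(100,110,25),(128,255,255)); m=cv2.morphologyEx(m,cv2.MORPH_CLOSE,np.ones((3,3)))
cs=max(cv2.findContours(m,cv2.RETR_EXTERNAL,cv2.CHAIN_APPROX_NONE)[0],key=cv2.contourArea)
h=cv2.convexHull(cs); q=cv2.approxPolyN(h,4).reshape(-1,2) if hasattr(cv2,'approxPolyN') else None
print(q)
for uv in (q,np.array([[221,87],[293,87],[283.5,259],[227,259]])):
    X=onz(c,uv,.192); print(X.round(4).tolist(),X.mean(0).round(4),np.linalg.norm(np.roll(X,-1,0)-X,axis=1).round(4))
    r=cv2.minAreaRect((X*1000).astype(np.float32));print(r)
    for i in range(4):
        d=X[(i+1)%4]-X[i]; print(round(float(np.degrees(np.arctan2(d[1],d[0]))),1),end=' ')
    print()
a=cv2.resize(im[75:275,190:330],None,fx=3,fy=3,interpolation=cv2.INTER_CUBIC); cv2.imwrite("pics/w1c.png",a)
```

```text
[[291  88]
 [281 282]
 [206 312]
 [224  88]]
[[0.4262, 0.0857], [0.6218, 0.0686], [0.6545, -0.0163], [0.4221, 0.0278]] [0.5311 0.0415] [0.1963 0.091  0.2365 0.0581]
((542.1793212890625, 44.342430114746094), (77.3120346069336, 243.25454711914062), 79.25759887695312)
-5.0 -68.9 169.3 85.9 
[[0.4211, 0.0253], [0.4256, 0.0875], [0.594, 0.0724], [0.5898, 0.0135]] [0.5076 0.0497] [0.0624 0.1692 0.059  0.1692]
((507.6879577636719, 50.34526062011719), (62.37858200073242, 169.15956115722656), 85.90625)
85.9 -5.1 -94.1 176.0
```

View pics/w1c.png

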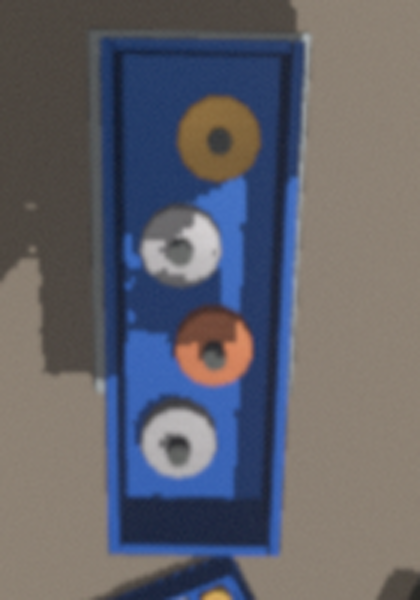

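Run:
```python
from h import *
c=np.load("w1.npy",allow_pickle=True).item()
X=onz(c,np.array([[101,39],[303,39],[280,553],[109,553]])/3+[189.7,74.7],.192)
print(X.round(4).tolist(),X.mean(0).round(4),np.linalg.norm(np.roll(X,-1,0)-X,axis=1).round(4),cv2.minAreaRect((X*1000).astype(np.float32)))
m=(X[2]+X[3]-X[0]-X[1]);print(np.degrees(np.arctan2(m[1],m[0])))
go([.509,.050,.172],-4.1,180)
```

```text
[[0.4218, 0.0273], [0.426, 0.0855], [0.594, 0.0719], [0.5898, 0.0125]] [0.5079 0.0493] [0.0584 0.1686 0.0596 0.1687] ((507.89483642578125, 49.006752014160156), (59.568336486816406, 169.17410278320312), 85.3925552368164)
-4.809750912439694
at [0.5097 0.0483 0.3297] axes x,y,z [[-0.997, 0.071, 0.0], [0.071, 0.997, -0.0], [-0.0, -0.0, -1.0]]
half 180 shift cm [ 0.08  0.17 15.77] turn [-0.0001 -0.0003  0.    ]
```

```bash
python3 -m inch '[[[0.05,0.2,4],[0,0,0.005],8.5],[[0.05,0.2,8],[0,0,0.005],8.5],[[0.05,0.2,11],[0,0,0.005],8.5],[[0.05,0.2,13.5],[0,0,0.005],8.5],[[0.05,0.2,15],[0,0,0.005],8.5],[[0.05,0.2,15.9],[0,0,0.005],8.5],[[0.05,0.2,15.9],[0,0,0.005],8.5]]' 40
python3 - <<'E'
from h import *
go([.5095,.050,.170],-4.4,180)
cv2.imwrite("pics/w2.png",arm.read_camera("wrist"))
E
```

```text
t: 2.95
eef_pos: [0.5097, 0.0506, 0.1708]
eef_rot: [-0.0, 0.038, 0.999, -0.0]
contact_force: [-0.3, 0.5, 0.1]
width: 0.0849
at [0.5097 0.0506 0.1708] axes x,y,z [[-0.997, 0.076, 0.0], [0.076, 0.997, -0.0], [-0.0, -0.0, -1.0]]
half 180 shift cm [ 0.01 -0.06  0.08] turn [-0.0002 -0.0002  0.0003]
```

View pics/w2.png

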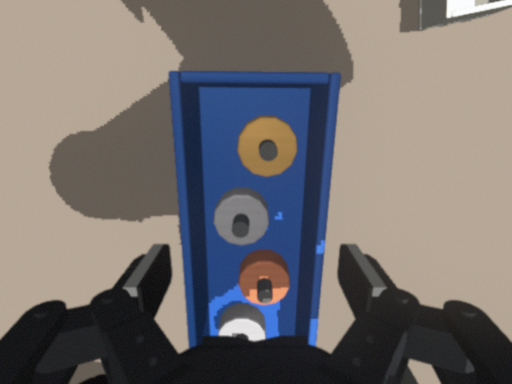

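The jaws straddle the blue tray: finger faces at columns 168 and 340, walls at 187 and 325. It is centred, so I'll close.

```bash
python3 -m inch '[[[0,0,0],[0,0,0],7],[[0,0,0],[0,0,0],6.4],[[0,0,0],[0,0,0],5.5],[[0,0,0],[0,0,0],5.5],[[0,0,0],[0,0,0],5.5]]' 40
python3 -m inch '[[[0,0,-0.4],[0,0,0],5.5],[[0,0,-1],[0,0,0],5.5],[[0,0,-2],[0,0,0],5.5],[[0,0,-3],[0,0,0],5.5]]'
python3 - <<'E'
from h import *
go([.53,.26,.25],-4.4,180)
cv2.imwrite("pics/side3.png",cv2.resize(arm.read_camera("side")[110:260,150:350],None,fx=4,fy=4))
E
```

```text
t: 3.62
eef_pos: [0.51, 0.0509, 0.1716]
eef_rot: [0.001, 0.038, 0.999, 0.0]
contact_force: [-1.4, 0.3, 5.7]
width: 0.0596
t: 4.12
eef_pos: [0.5097, 0.0509, 0.2016]
eef_rot: [0.0, 0.038, 0.999, 0.0]
contact_force: [0.4, 0.7, -1.2]
width: 0.0592
at [0.5097 0.0509 0.2016] axes x,y,z [[-0.997, 0.076, -0.0], [0.076, 0.997, 0.0], [0.0, 0.0, -1.0]]
half 180 shift cm [-0.43 21.01 -4.84] turn [0.     0.0001 0.0006]
```

View pics/side3.png

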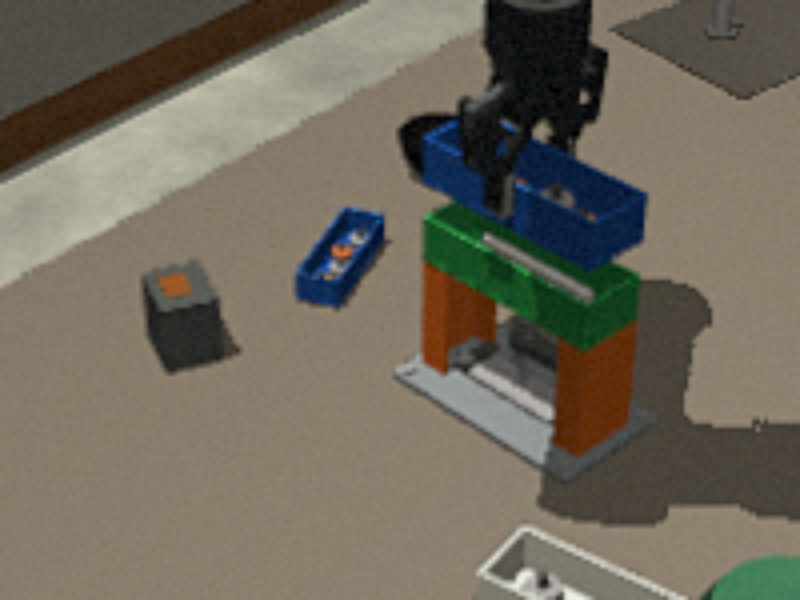

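Blue is lifted clean and the green tray stayed nested. Carrying blue to the left.

```bash
python3 -m inch '[[[0,0,-1],[0,0,0],5.5],[[0,2,-1],[0,0,0],5.5],[[0,5.5,-1],[0,0,0],5.5],[[0,9.5,-1],[0,0,0],5.5],[[0,13.5,-0.5],[0,0,0],5.5],[[0,17.5,0],[0,0,0],5.5],[[0,20,2],[0,0,0],5.5],[[0,21,5],[0,0,0],5.5],[[0,21,8],[0,0,0],5.5],[[0,21,11],[0,0,0],5.5]]'
python3 -m inch '[[[0,0,2.5],[0,0,0],5.5],[[0,0,4.5],[0,0,0],5.5],[[0,0,5.5],[0,0,0],5.5],[[0,0,6],[0,0,0],5.5],[[0,0,6.2],[0,0,0],5.5],[[0,0,6.3],[0,0,0],5.5]]'
python3 - <<'E'
from h import *
go([.5257,.26,.0256],-4.4,180)
cv2.imwrite("pics/s4.png",cv2.resize(arm.read_camera("side")[110:350,150:350],None,fx=2.5,fy=2.5))
E
```

```text
t: 5.42
eef_pos: [0.5249, 0.2604, 0.0886]
eef_rot: [-0.001, 0.038, 0.999, -0.0]
contact_force: [0.7, -0.1, -2.0]
width: 0.0598
t: 6.18
eef_pos: [0.5259, 0.2606, 0.0283]
eef_rot: [0.0, 0.038, 0.999, 0.0]
contact_force: [0.4, -0.3, -2.3]
width: 0.0593
at [0.5259 0.2606 0.0283] axes x,y,z [[-0.997, 0.076, -0.001], [0.076, 0.997, 0.001], [0.001, 0.001, -1.0]]
half 180 shift cm [ 0.02 -0.06  0.27] turn [0.0008 0.0007 0.0006]
```

View pics/s4.png

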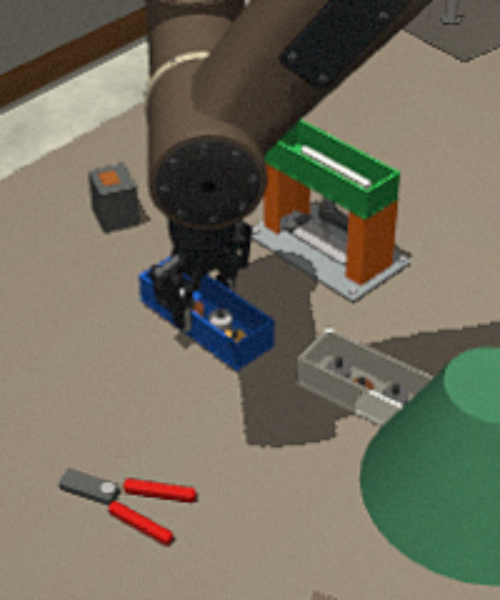

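```bash
python3 -m inch '[[[0,0,0.1],[0,0,0],5.5],[[0,0,0.2],[0,0,0],5.5],[[0,0,0.2],[0,0,0],5.5]]'
python3 -m inch '[[[0,0,0.05],[0,0,0],5.5],[[0,0,0.1],[0,0,0],5.5]]'
```

```text
t: 6.6
eef_pos: [0.5256, 0.2603, 0.0259]
eef_rot: [0.0, 0.038, 0.999, 0.0]
contact_force: [-0.6, 0.0, -2.4]
width: 0.0597
t: 6.85
eef_pos: [0.5257, 0.2603, 0.0256]
eef_rot: [0.0, 0.038, 0.999, 0.0]
contact_force: [-4.8, -0.5, 10.4]
width: 0.0596
```

It is touching the bench (10 N), so I'll release.

```bash
python3 -m inch '[[[0,0,0],[0,0,0],6.5],[[0,0,0],[0,0,0],7.5],[[0,0,0],[0,0,0],8.5],[[0,0,0],[0,0,0],8.5],[[0,0,-2],[0,0,0],8.5],[[0,0,-5],[0,0,0],8.5],[[0,0,-11],[0,0,0],8.5],[[0,0,-17],[0,0,0],8.5],[[0,0,-17],[0,0,0],8.5]]'
python3 - <<'E'
from h import *
go([.5097,.0509,.130],-4.4,180)
c=arm.calibration("wrist");cv2.imwrite("pics/w5.png",arm.read_camera("wrist")); np.save("w5.npy",c,allow_pickle=True)
E
```

```text
t: 7.98
eef_pos: [0.528, 0.2619, 0.2006]
eef_rot: [0.004, 0.038, 0.999, 0.003]
contact_force: [-0.1, -0.0, 0.0]
width: 0.0849
at [0.528  0.2619 0.2006] axes x,y,z [[-0.997, 0.075, -0.007], [0.075, 0.997, 0.007], [0.008, 0.006, -1.0]]
half 180 shift cm [  0.28 -21.23   6.92] turn [0.0067 0.0073 0.0013]
```

View pics/w5.png

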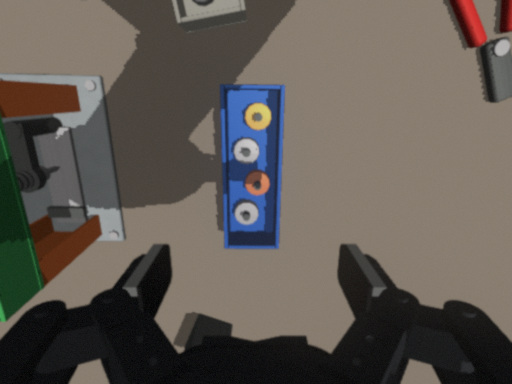

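Blue stands flat at (252,165) and the gripper is clear. Now for green.

```bash
python3 -m inch '[[[0,-4,0],[0,0,0],8.5],[[0,-10,0],[0,0,0],8.5],[[0,-16,0],[0,0,0],8.5],[[0,-20,0],[0,0,0],8.5],[[0,-21,0],[0,0,0],8.5],[[0,-21,1],[0,0,0],8.5],[[0,-21,2],[0,0,0],8.5],[[0,-21,2],[0,0,0],8.5]]'
python3 - <<'E'
from h import *
go([.5097,.0509,.130],-4.4,180)
c=arm.calibration("wrist");im=arm.read_camera("wrist");cv2.imwrite("pics/w6.png",im);np.save("w6.npy",c,allow_pickle=True)
hsv=cv2.cvtColor(im,cv2.COLOR_BGR2HSV); m=cv2.inRange(hsv,(45,100,25),(90,255,255))
cs=max(cv2.findContours(m,cv2.RETR_EXTERNAL,cv2.CHAIN_APPROX_NONE)[0],key=cv2.contourArea)
q=cv2.approxPolyN(cs,4).reshape(-1,2); print(q)
X=onz(c,q,.151);print(X.round(4).tolist(),X.mean(0),np.linalg.norm(np.roll(X,-1,0)-X,axis=1).round(4))
E
```

```text
t: 9.02
eef_pos: [0.509, 0.0515, 0.1732]
eef_rot: [-0.001, 0.038, 0.999, -0.001]
contact_force: [-1.0, 0.9, 1.4]
width: 0.0853
at [0.509  0.0515 0.1732] axes x,y,z [[-0.997, 0.075, 0.003], [0.075, 0.997, -0.001], [-0.003, -0.001, -1.0]]
half 180 shift cm [-0.09 -0.05  4.32] turn [-0.0013 -0.0026  0.0016]
[[315  81]
 [296 345]
 [206 337]
 [194  80]]
[[0.4261, 0.0867], [0.5877, 0.0721], [0.5769, 0.0141], [0.4212, 0.0278]] [0.50300072 0.05020385] [0.1622 0.059  0.1563 0.0591]
```

View pics/w6.png

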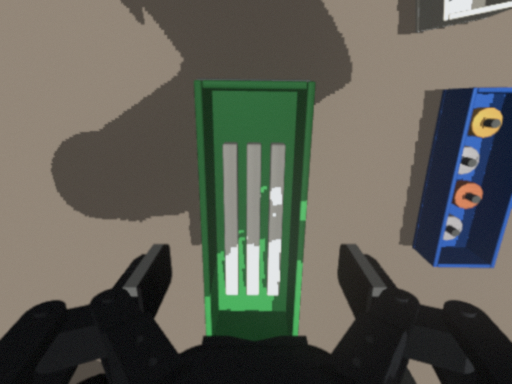

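Green's rim runs from column 194 to 315 at the top. It is centred within about 1 mm of the planned grasp, so I'll descend and grip.

```bash
python3 -m inch '[[[0,0,1.5],[0,0,0],8.5],[[0,0,3],[0,0,0],8.5],[[0,0,4],[0,0,0],8.5],[[0,0,4.2],[0,0,0],8.5],[[0,0,4.2],[0,0,0],7],[[0,0,4.2],[0,0,0],6.4],[[0,0,4.2],[0,0,0],5.5],[[0,0,4.2],[0,0,0],5.5],[[0,0,4.2],[0,0,0],5.5]]' 40
python3 -m inch '[[[0,0,-0.4],[0,0,0],5.5],[[0,0,-1],[0,0,0],5.5],[[0,0,-2],[0,0,0],5.5],[[0,0,-3],[0,0,0],5.5],[[0,0,-3],[0,0,0],5.5]]'
python3 - <<'E'
from h import *
go([.53,-.16,.25],-4.4,180)
cv2.imwrite("pics/s7.png",cv2.resize(arm.read_camera("side")[110:350,150:350],None,fx=2.5,fy=2.5))
E
```

```text
t: 10.2
eef_pos: [0.5101, 0.051, 0.1335]
eef_rot: [0.001, 0.038, 0.999, 0.0]
contact_force: [-1.4, 1.0, 5.5]
width: 0.0595
t: 10.82
eef_pos: [0.5103, 0.0511, 0.164]
eef_rot: [0.001, 0.038, 0.999, 0.0]
contact_force: [-0.4, -0.3, -2.6]
width: 0.0598
at [0.5103 0.0511 0.164 ] axes x,y,z [[-0.997, 0.076, -0.002], [0.076, 0.997, 0.001], [0.002, 0.001, -1.0]]
half 180 shift cm [ -3.59 -20.89  -8.62] turn [0.001  0.0019 0.0007]
```

View pics/s7.png

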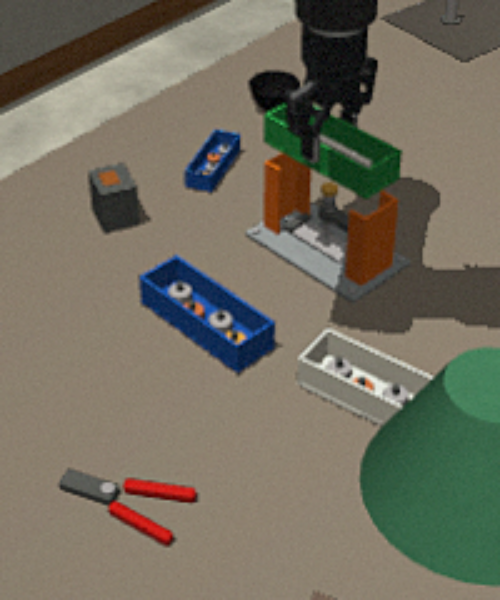

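Green is lifted; the punch with its brass cap shows at (328,188) in the crop. Carrying green to the right.

```bash
python3 -m inch '[[[0,-1.5,-1],[0,0,0],5.5],[[0,-5,-1],[0,0,0],5.5],[[0,-9,-1],[0,0,0],5.5],[[0,-13,-0.5],[0,0,0],5.5],[[0,-17,0.5],[0,0,0],5.5],[[0,-19.5,3],[0,0,0],5.5],[[0,-20,6],[0,0,0],5.5],[[0,-20,9],[0,0,0],5.5],[[0,-20,11.5],[0,0,0],5.5],[[0,-20,12.5],[0,0,0],5.5]]'
python3 -m inch '[[[0,0,0.4],[0,0,0],5.5],[[0,0,0.7],[0,0,0],5.5],[[0,0,0.8],[0,0,0],5.5]]'
python3 -m inch '[[[0,0,0.1],[0,0,0],5.5],[[0,0,0.15],[0,0,0],5.5]]'
```

```text
t: 12.12
eef_pos: [0.4934, -0.1492, 0.0367]
eef_rot: [-0.001, 0.038, 0.999, -0.0]
contact_force: [0.6, 0.8, -2.3]
width: 0.0593
t: 12.5
eef_pos: [0.4949, -0.1485, 0.0304]
eef_rot: [0.001, 0.038, 0.999, 0.0]
contact_force: [0.7, -0.8, -2.8]
width: 0.0595
t: 12.75
eef_pos: [0.4946, -0.1485, 0.0286]
eef_rot: [0.0, 0.038, 0.999, 0.0]
contact_force: [-0.8, -0.5, -2.7]
width: 0.0594
```

```bash
python3 -m inch '[[[0,0,0.05],[0,0,0],5.5],[[0,0,0.1],[0,0,0],5.5]]'
```

```text
t: 13.0
eef_pos: [0.4946, -0.1485, 0.0285]
eef_rot: [0.0, 0.038, 0.999, -0.0]
contact_force: [-6.0, 3.4, 17.3]
width: 0.0593
```

```bash
python3 -m inch '[[[0,0,0],[0,0,0],6.5],[[0,0,0],[0,0,0],7.5],[[0,0,0],[0,0,0],8.5],[[0,0,0],[0,0,0],8.5],[[0,0,-2],[0,0,0],8.5],[[0,0,-5],[0,0,0],8.5],[[0,0,-11],[0,0,0],8.5],[[0,0,-16],[0,0,0],8],[[0,3,-19],[0,0,0],4],[[0,8,-19],[0,0,0],0]]'
python3 -m inch '[[[0,6,0],[0,0,0],0],[[0,10,0],[0,0,0],0],[[0,12,0],[0,0,0],0],[[0,12,0],[0,0,0],0],[[0,12,0],[0,0,0],0]]' 60
python3 - <<'E'
from h import *
go([.5097,.0509,.130],-4.4,180)
c=arm.calibration("wrist");im=arm.read_camera("wrist");cv2.imwrite("pics/w8.png",im);np.save("w8.npy",c,allow_pickle=True)
print(proj(c,[[.5097,.0509,.1]]))
im=arm.read_camera("side");cv2.imwrite("pics/side8.png",im)
E
```

```text
t: 14.25
eef_pos: [0.5019, -0.0686, 0.2202]
eef_rot: [0.003, 0.039, 0.999, 0.0]
contact_force: [0.2, 1.0, -0.7]
width: 0.0454
t: 14.88
eef_pos: [0.5095, 0.0502, 0.2171]
eef_rot: [-0.0, 0.038, 0.999, -0.0]
contact_force: [-0.4, 0.4, -1.5]
width: 0.0003
at [0.5095 0.0502 0.2171] axes x,y,z [[-0.997, 0.076, 0.0], [0.076, 0.997, -0.0], [-0.001, -0.0, -1.0]]
half 180 shift cm [-0.02  0.08  8.71] turn [-0.0003 -0.0005  0.0002]
[[256.04486411 189.72941588]]
```

View pics/w8.png

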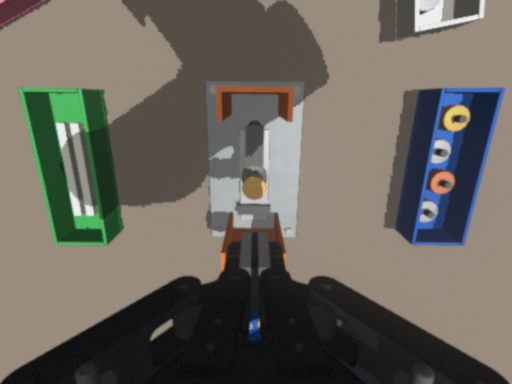

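View pics/side8.png

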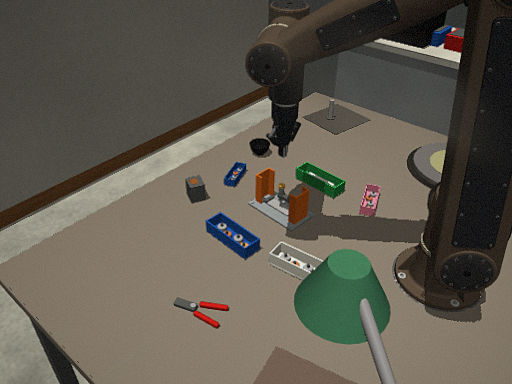

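Both trays stand flat at the sides. In the wrist view the brass cap is at about (254,188), close to the (256,190) I predicted.

Run:
```python
from h import *
c=np.load("w8.npy",allow_pickle=True).item();im=cv2.imread("pics/w8.png")
hsv=cv2.cvtColor(im,cv2.COLOR_BGR2HSV);m=cv2.inRange(hsv,(12,90,50),(30,255,255)); m[:165]=0;m[215:]=0;m[:,:225]=0;m[:,285:]=0
ys,xs=np.nonzero(m);print(xs.min(),xs.max(),ys.min(),ys.max())
hull=cv2.convexHull(np.c_[xs,ys].astype(np.float32)); (u,v),r=cv2.minEnclosingCircle(hull);print(u,v,r)
P=onz(c,[(u,v),(u-r,v),(u+r,v)],.1);print(P,np.linalg.norm(P[2]-P[1]))
go([P[0,0],P[0,1],.119],-4.4,180)
cv2.imwrite("pics/w8c.png",cv2.resize(im[80:260,190:320],None,fx=4,fy=4,interpolation=cv2.INTER_CUBIC)[:600])
s=arm.calibration("side"); im=cv2.imread("pics/side8.png")
hsv=cv2.cvtColor(im,cv2.COLOR_BGR2HSV);m=cv2.inRange(hsv,(12,90,50),(30,255,255))[165:205,270:296]
ys,xs=np.nonzero(m);print(xs.mean()+270,ys.mean()+165,len(xs)); print(onz(s,[(xs.mean()+270,ys.mean()+165)],.099))
```

```text
243 265 176 198
254.0 186.5 11.926960945129395
[[0.50655725 0.04931241]
 [0.50574206 0.03873219]
 [0.50737271 0.05989228]] 0.02122282769626893
at [0.5095 0.0499 0.2172] axes x,y,z [[-0.997, 0.077, 0.0], [0.077, 0.997, -0.0], [-0.0, -0.0, -1.0]]
half 180 shift cm [ 0.29 -0.08  9.82] turn [-0.0002 -0.0002 -0.0007]
280.65034965034965 187.88111888111888 143
[[0.49992793 0.06430116]]
```

View pics/w8c.png

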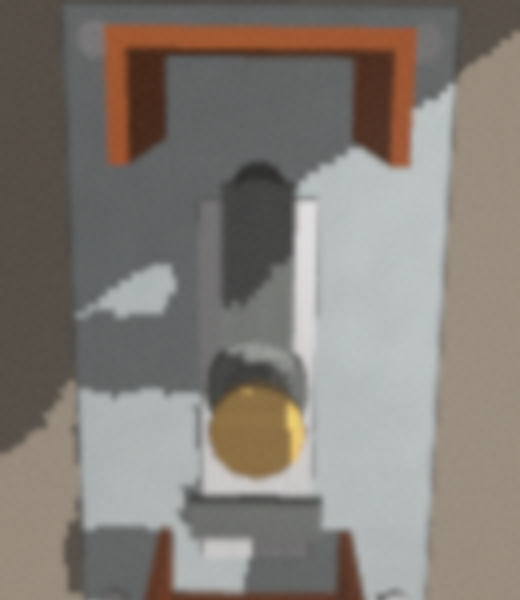

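```bash
python3 -m inch '[[[0.15,-0.05,3],[0,0,0],0],[[0.15,-0.05,6],[0,0,0],0],[[0.15,-0.05,8],[0,0,0],0],[[0.15,-0.05,9.2],[0,0,0],0],[[0.15,-0.05,9.7],[0,0,0],0],[[0.15,-0.05,9.7],[0,0,0],0]]'
python3 - <<'E'
from h import *
cv2.imwrite("pics/s9.png",cv2.resize(arm.read_camera("side")[140:240,220:340],None,fx=6,fy=6,interpolation=cv2.INTER_CUBIC))
print(pose()[0])
E
```

```text
t: 15.72
eef_pos: [0.5083, 0.0503, 0.1205]
eef_rot: [0.0, 0.038, 0.999, 0.0]
contact_force: [-0.1, -0.5, 0.6]
width: -0.0002
[0.50851904 0.0504861  0.12084343]
```

View pics/s9.png

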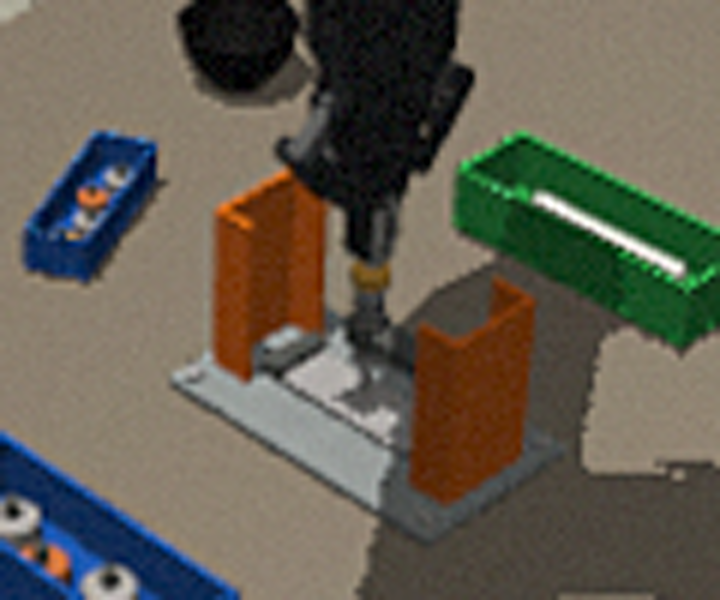

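The closed fingertips are centred just above the cap at (370,272). I'll press in small steps and watch the force.

```bash
f(){ grep -E "eef_pos|contact" ; }
python3 -m inch '[[[0,0,0.3],[0,0,0],0],[[0,0,0.5],[0,0,0],0]]'|f
python3 -m inch '[[[0,0,0.1],[0,0,0],0]]'|f
python3 -m inch '[[[0,0,0.1],[0,0,0],0]]'|f
python3 -m inch '[[[0,0,0.1],[0,0,0],0]]'|f
python3 -m inch '[[[0,0,0.1],[0,0,0],0]]'|f
python3 -m inch '[[[0,0,0.1],[0,0,0],0]]'|f
```

```text
eef_pos: [0.5082, 0.0506, 0.1155]
contact_force: [-0.5, -0.1, -0.2]
eef_pos: [0.5081, 0.0505, 0.1143]
contact_force: [0.6, -0.7, -0.2]
eef_pos: [0.5081, 0.0505, 0.1134]
contact_force: [-0.8, 0.4, 1.7]
eef_pos: [0.5081, 0.0505, 0.1124]
contact_force: [-1.5, 0.5, 2.3]
eef_pos: [0.5081, 0.0505, 0.1114]
contact_force: [-1.3, 0.4, 2.7]
eef_pos: [0.5081, 0.0505, 0.1103]
contact_force: [-2.3, 0.2, 3.0]
```

```bash
f(){ grep -E "eef_pos|contact" ; }
python3 -m inch '[[[0,0,0.1],[0,0,0],0]]'|f
python3 -m inch '[[[0,0,0.1],[0,0,0],0]]'|f
python3 -m inch '[[[0,0,0.1],[0,0,0],0]]'|f
python3 -m inch '[[[0,0,0.1],[0,0,0],0]]'|f
```

```text
eef_pos: [0.5082, 0.0505, 0.1094]
contact_force: [-3.8, 1.1, 10.3]
eef_pos: [0.5082, 0.0505, 0.109]
contact_force: [-5.2, 0.5, 12.5]
eef_pos: [0.5082, 0.0505, 0.1079]
contact_force: [-3.4, -0.2, 7.1]
eef_pos: [0.5081, 0.0505, 0.1065]
contact_force: [-0.9, -0.1, 3.0]
```

```bash
f(){ grep -E "eef_pos|contact" ; }
python3 -m inch '[[[0,0,0.1],[0,0,0],0]]'|f
python3 -m inch '[[[0,0,0.1],[0,0,0],0]]'|f
python3 -m inch '[[[0,0,0.1],[0,0,0],0]]'|f
```

```text
eef_pos: [0.5081, 0.0505, 0.1052]
contact_force: [-1.4, -0.5, 3.5]
eef_pos: [0.5081, 0.0505, 0.1042]
contact_force: [-0.7, 1.0, 3.2]
eef_pos: [0.5082, 0.0505, 0.1033]
contact_force: [-4.5, 1.7, 10.6]
```

The force climbed to about 12.5 N at 5 mm, then dropped to 3 N: the spring snapped. The last step only just brushed the stop, at 10.6 N. Backing off now.

```bash
python3 -m inch '[[[0,0,-0.5],[0,0,0],0],[[0,0,-1.2],[0,0,0],0],[[0,0,-3],[0,0,0],0],[[0,0,-7],[0,0,0],0],[[0,-4,-10],[0,0,0],4],[[0,-10,-10],[0,0,0],8.5],[[0,-16,-10],[0,0,0],8.5],[[0,-19,-9],[0,0,0],8.5],[[0,-20,-6],[0,0,0],8.5],[[0,-20,-6],[0,0,0],8.5]]' 40
python3 - <<'E'
from h import *
go([.4946,-.1485,.0285],-4.4,180)
cv2.imwrite("pics/w10.png",arm.read_camera("wrist"))
cv2.imwrite("pics/s10.png",cv2.resize(arm.read_camera("side")[140:240,220:340],None,fx=6,fy=6,interpolation=cv2.INTER_CUBIC))
E
```

```text
t: 18.77
eef_pos: [0.4911, -0.1497, 0.1617]
eef_rot: [-0.002, 0.039, 0.999, -0.0]
contact_force: [-0.1, 0.0, 0.4]
width: 0.0852
at [ 0.4911 -0.1497  0.1617] axes x,y,z [[-0.997, 0.078, 0.004], [0.078, 0.997, -0.0], [-0.004, 0.0, -1.0]]
half 180 shift cm [-0.4   0.15 13.32] turn [-0.0003 -0.0043 -0.0015]
```

View pics/w10.png

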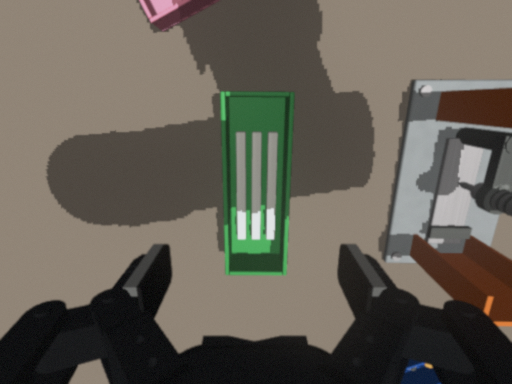

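View pics/s10.png

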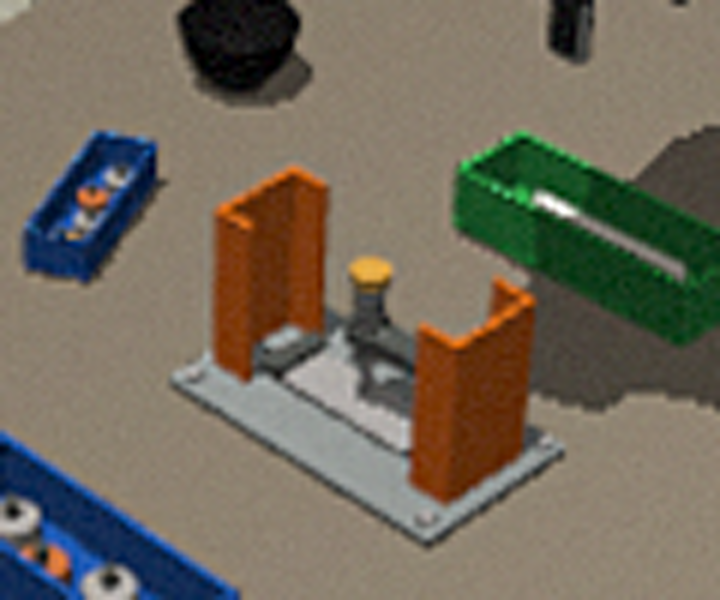

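The marking tray is at the same pixels as before the press, and the punch has risen. Next I regrasp green.

```bash
python3 -m inch '[[[-0.15,0.1,4],[0,0,0],8.5],[[-0.15,0.1,7],[0,0,0],8.5],[[-0.15,0.1,8],[0,0,0],8.5],[[-0.15,0.1,8],[0,0,0],8.5]]' 40
python3 - <<'E'
from h import *
go([.4946,-.1485,.0285],-4.4,180)
E
```

```text
t: 19.38
eef_pos: [0.4951, -0.1476, 0.0839]
eef_rot: [0.0, 0.038, 0.999, -0.0]
contact_force: [0.5, -0.2, 0.8]
width: 0.0849
at [ 0.4951 -0.1476  0.0839] axes x,y,z [[-0.997, 0.075, -0.0], [0.075, 0.997, -0.0], [0.0, -0.0, -1.0]]
half 180 shift cm [ 0.04 -0.09  5.54] turn [-0.0002  0.0002  0.0016]
```

```bash
python3 -m inch '[[[0.04,-0.09,2],[0,0,0.0016],8.5],[[0.04,-0.09,4],[0,0,0.0016],8.5],[[0.04,-0.09,5.2],[0,0,0.0016],8.5],[[0.04,-0.09,5.5],[0,0,0.0016],8.5],[[0.04,-0.09,5.5],[0,0,0.0016],7],[[0.04,-0.09,5.5],[0,0,0.0016],6.4],[[0.04,-0.09,5.5],[0,0,0.0016],5.5],[[0.04,-0.09,5.5],[0,0,0.0016],5.5],[[0.04,-0.09,5.5],[0,0,0.0016],5.5]]' 40
python3 - <<'E'
from h import *
go([.5101,.051,.1335],-4.4,180)
E
```

```text
t: 20.5
eef_pos: [0.4945, -0.1489, 0.0292]
eef_rot: [0.001, 0.039, 0.999, 0.0]
contact_force: [-1.7, 0.3, 5.8]
width: 0.0591
at [ 0.4945 -0.1489  0.0292] axes x,y,z [[-0.997, 0.078, -0.001], [0.078, 0.997, 0.0], [0.001, -0.0, -1.0]]
half 180 shift cm [-1.000e-02  2.005e+01 -1.043e+01] turn [ 0.0001  0.0013 -0.0008]
```

```bash
python3 -m inch '[[[0,0,-0.5],[0,0,0],5.5],[[0,0,-2],[0,0,0],5.5],[[0,0,-5],[0,0,0],5.5],[[0,0,-9],[0,0,0],5.5],[[0,1,-13],[0,0,0],5.5],[[0,4,-15],[0,0,0],5.5],[[0,8,-15],[0,0,0],5.5],[[0,12,-15],[0,0,0],5.5],[[0,16,-15],[0,0,0],5.5],[[0,19,-15],[0,0,0],5.5]]'
python3 -m inch '[[[0,1.05,0],[0,0,0],5.5],[[0,1.05,1],[0,0,0],5.5],[[0,1.05,2],[0,0,0],5.5],[[0,1.05,2],[0,0,0],5.5],[[0,1.05,2],[0,0,0],5.5]]'
python3 - <<'E'
from h import *
go([.5101,.051,.1342],-4.4,180)
cv2.imwrite("pics/s11.png",cv2.resize(arm.read_camera("side")[130:240,220:340],None,fx=5,fy=5,interpolation=cv2.INTER_CUBIC))
E
```

```text
t: 21.75
eef_pos: [0.5085, 0.0419, 0.1793]
eef_rot: [0.0, 0.039, 0.999, 0.0]
contact_force: [0.7, -0.5, -3.1]
width: 0.0594
t: 22.38
eef_pos: [0.5096, 0.0503, 0.1582]
eef_rot: [-0.0, 0.039, 0.999, -0.0]
contact_force: [-0.3, -0.4, -2.1]
width: 0.0594
at [0.5096 0.0503 0.1582] axes x,y,z [[-0.997, 0.079, 0.0], [0.079, 0.997, -0.0], [-0.0, -0.0, -1.0]]
half 180 shift cm [-0.05  0.07  2.4 ] turn [-0.0003 -0.0003 -0.0018]
```

View pics/s11.png

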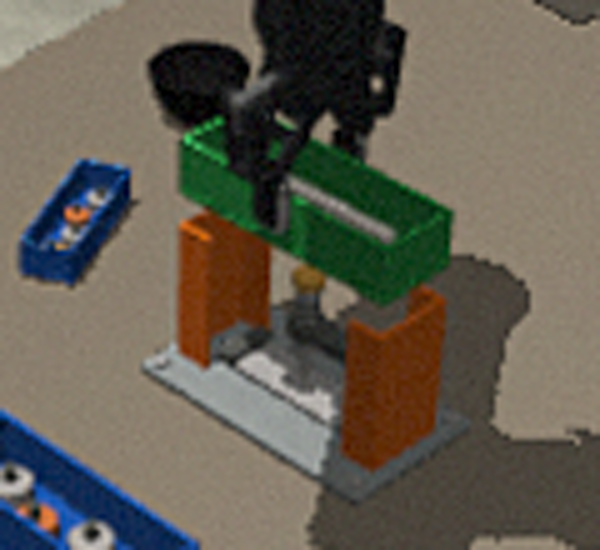

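```bash
f(){ grep -E "eef_pos|contact" ; }
python3 -m inch '[[[-0.05,0.07,0.5],[0,0,-0.002],5.5],[[-0.05,0.07,1],[0,0,-0.002],5.5],[[-0.05,0.07,1.5],[0,0,-0.002],5.5],[[-0.05,0.07,1.7],[0,0,-0.002],5.5]]'|f
python3 -m inch '[[[0,0,0.2],[0,0,0],5.5],[[0,0,0.2],[0,0,0],5.5]]'|f
python3 -m inch '[[[0,0,0.2],[0,0,0],5.5],[[0,0,0.2],[0,0,0],5.5]]'|f
```

```text
eef_pos: [0.5099, 0.0516, 0.1408]
contact_force: [0.1, -0.0, -2.6]
eef_pos: [0.5101, 0.0516, 0.1392]
contact_force: [-0.1, 1.1, -2.3]
eef_pos: [0.5101, 0.0516, 0.1372]
contact_force: [0.3, 0.8, -3.1]
```

Skirt is well inside the mouth with no contact; the last 3 mm remain.

```bash
f(){ grep -E "eef_pos|contact" ; }
python3 -m inch '[[[0,-0.03,0.15],[0,0,0],5.5],[[0,-0.03,0.2],[0,0,0],5.5]]'|f
python3 -m inch '[[[0,0,0.1],[0,0,0],5.5],[[0,0,0.1],[0,0,0],5.5]]'|f
python3 -m inch '[[[0,0,0.05],[0,0,0],5.5],[[0,0,0.05],[0,0,0],5.5]]'|f
```

```text
eef_pos: [0.5101, 0.0513, 0.1352]
contact_force: [-0.9, 0.4, -3.7]
eef_pos: [0.5101, 0.0513, 0.1343]
contact_force: [0.4, -0.2, -2.3]
eef_pos: [0.5102, 0.0514, 0.1342]
contact_force: [-2.3, 0.3, 3.1]
```

It is seated at z = 0.1342, as predicted. Release and move to blue.

```bash
python3 -m inch '[[[0,0,0],[0,0,0],6.5],[[0,0,0],[0,0,0],7.5],[[0,0,0],[0,0,0],8.5],[[0,0,0],[0,0,0],8.5],[[0,0,-2],[0,0,0],8.5],[[0,0,-6],[0,0,0],8.5],[[0,1,-8],[0,0,0],8.5],[[0,6,-8],[0,0,0],8.5],[[0,12,-8],[0,0,0],8.5],[[0,18,-8],[0,0,0],8.5]]'
python3 -m inch '[[[0,3,0],[0,0,0],8.5],[[0,3,5],[0,0,0],8.5],[[0,3,10],[0,0,0],8.5],[[0,3,13],[0,0,0],8.5],[[0,3,13],[0,0,0],8.5],[[0,3,13],[0,0,0],8.5]]'
python3 - <<'E'
from h import *
go([.5257,.2603,.0255],-4.4,180)
cv2.imwrite("pics/s12.png",cv2.resize(arm.read_camera("side")[130:240,220:340],None,fx=5,fy=5,interpolation=cv2.INTER_CUBIC))
cv2.imwrite("pics/w12.png",arm.read_camera("wrist"))
E
```

```text
t: 25.42
eef_pos: [0.5238, 0.2324, 0.2142]
eef_rot: [0.0, 0.038, 0.999, 0.0]
contact_force: [1.3, -0.7, -0.5]
width: 0.0848
t: 26.18
eef_pos: [0.5268, 0.2611, 0.0851]
eef_rot: [0.001, 0.038, 0.999, 0.0]
contact_force: [-0.8, 0.1, 0.6]
width: 0.085
at [0.5268 0.2611 0.0851] axes x,y,z [[-0.997, 0.076, -0.001], [0.076, 0.997, 0.001], [0.001, 0.001, -1.0]]
half 180 shift cm [ 0.12 -0.09  5.96] turn [0.0008 0.0013 0.0012]
```

View pics/s12.png

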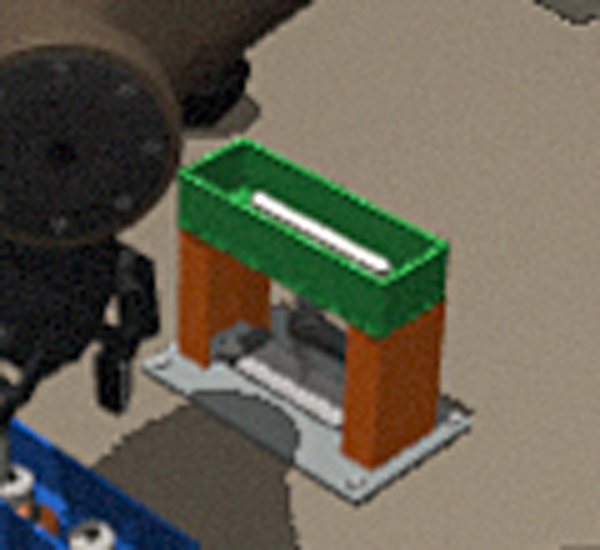

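View pics/w12.png

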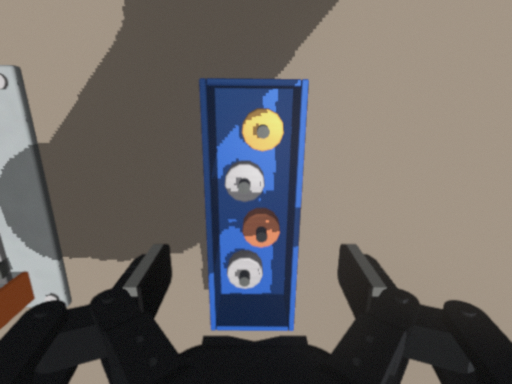

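Green is nested flush and level. The jaws are centred over blue, so I'll regrasp it.

```bash
python3 -m inch '[[[0.1,-0.09,2],[0,0,0.001],8.5],[[0.1,-0.09,4],[0,0,0.001],8.5],[[0.1,-0.09,5.5],[0,0,0.001],8.5],[[0.1,-0.09,5.9],[0,0,0.001],8.5],[[0.1,-0.09,5.9],[0,0,0.001],7],[[0.1,-0.09,5.9],[0,0,0.001],6.4],[[0.1,-0.09,5.9],[0,0,0.001],5.5],[[0.1,-0.09,5.9],[0,0,0.001],5.5],[[0.1,-0.09,5.9],[0,0,0.001],5.5]]' 40
python3 - <<'E'
from h import *
go([.5100,.0510,.1716],-4.4,180)
E
```

```text
t: 27.4
eef_pos: [0.5254, 0.2604, 0.0257]
eef_rot: [0.001, 0.038, 0.999, 0.0]
contact_force: [-0.8, 0.8, 5.4]
width: 0.0596
at [0.5254 0.2604 0.0257] axes x,y,z [[-0.997, 0.076, -0.001], [0.076, 0.997, 0.001], [0.001, 0.001, -1.0]]
half 180 shift cm [ -0.08 -20.98 -14.61] turn [0.001  0.0011 0.0003]
```

```bash
python3 -m inch '[[[0,0,-0.5],[0,0,0],5.5],[[0,0,-2],[0,0,0],5.5],[[0,0,-5],[0,0,0],5.5],[[0,0,-9],[0,0,0],5.5],[[0,0,-13],[0,0,0],5.5],[[0,-1,-17],[0,0,0],5.5],[[0,-4,-19],[0,0,0],5.5],[[0,-8,-19],[0,0,0],5.5],[[0,-12,-19],[0,0,0],5.5],[[0,-16,-19],[0,0,0],5.5]]'
python3 -m inch '[[[0,-3.5,0],[0,0,0],5.5],[[0,-5,1],[0,0,0],5.5],[[0,-5,2],[0,0,0],5.5],[[0,-5,2],[0,0,0],5.5],[[0,-5,2],[0,0,0],5.5]]'
python3 - <<'E'
from h import *
go([.5100,.0511,.1717],-4.4,180)
cv2.imwrite("pics/s13.png",cv2.resize(arm.read_camera("side")[120:240,220:340],None,fx=5,fy=5,interpolation=cv2.INTER_CUBIC))
E
```

```text
t: 28.65
eef_pos: [0.5121, 0.099, 0.2157]
eef_rot: [0.0, 0.038, 0.999, 0.0]
contact_force: [0.5, 0.3, -2.6]
width: 0.0593
t: 29.28
eef_pos: [0.5091, 0.0513, 0.1948]
eef_rot: [-0.0, 0.038, 0.999, -0.0]
contact_force: [0.2, 0.0, -1.8]
width: 0.0592
at [0.5091 0.0513 0.1948] axes x,y,z [[-0.997, 0.076, 0.0], [0.076, 0.997, -0.0], [-0.0, -0.0, -1.0]]
half 180 shift cm [-0.09 -0.01  2.31] turn [-0.0002 -0.0001  0.0011]
```

View pics/s13.png

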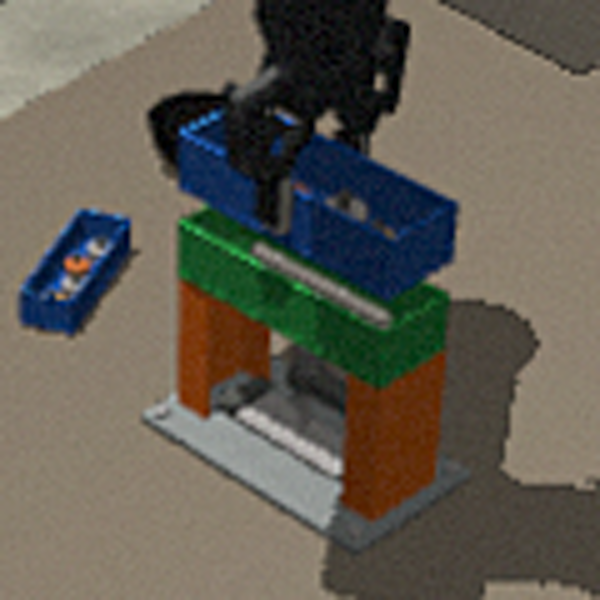

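```bash
f(){ grep -E "eef_pos|contact" ; }
python3 -m inch '[[[-0.08,0,0.5],[0,0,0.001],5.5],[[-0.08,0,1],[0,0,0.001],5.5],[[-0.08,0,1.4],[0,0,0.001],5.5],[[-0.08,0,1.6],[0,0,0.001],5.5]]'|f
python3 -m inch '[[[0,0,0.2],[0,0,0],5.5],[[0,0,0.2],[0,0,0],5.5]]'|f
python3 -m inch '[[[0,0,0.2],[0,0,0],5.5],[[0,0,0.2],[0,0,0],5.5]]'|f
```

```text
eef_pos: [0.5095, 0.0504, 0.1784]
contact_force: [-0.3, -1.2, -1.9]
eef_pos: [0.5096, 0.0504, 0.1767]
contact_force: [-0.4, -0.4, -2.2]
eef_pos: [0.5096, 0.0504, 0.1747]
contact_force: [-1.1, 0.6, -2.6]
```

```bash
f(){ grep -E "eef_pos|contact" ; }
python3 -m inch '[[[0,0,0.1],[0,0,0],5.5],[[0,0,0.1],[0,0,0],5.5]]'|f
python3 -m inch '[[[0,0,0.1],[0,0,0],5.5],[[0,0,0.1],[0,0,0],5.5]]'|f
```

```text
eef_pos: [0.5096, 0.0505, 0.1738]
contact_force: [0.3, 0.6, -2.4]
eef_pos: [0.5096, 0.0504, 0.1727]
contact_force: [0.1, 0.2, -1.7]
```

```bash
f(){ grep -E "eef_pos|contact" ; }
python3 -m inch '[[[0,0,0.1],[0,0,0],5.5],[[0,0,0.1],[0,0,0],5.5]]'|f
python3 -m inch '[[[0,0,0.05],[0,0,0],5.5],[[0,0,0.05],[0,0,0],5.5]]'|f
```

```text
eef_pos: [0.5097, 0.0505, 0.1718]
contact_force: [0.1, 0.2, -2.4]
eef_pos: [0.5097, 0.0505, 0.1717]
contact_force: [-2.8, 0.1, 2.8]
```

Seated at z = 0.1717, exactly as predicted. Release, retreat and check.

```bash
python3 -m inch '[[[0,0,0],[0,0,0],6.5],[[0,0,0],[0,0,0],7.5],[[0,0,0],[0,0,0],8.5],[[0,0,0],[0,0,0],8.5],[[0,0,-2],[0,0,0],8.5],[[0,0,-6],[0,0,0],8.5],[[0,0,-11],[0,0,0],8.5],[[0,0,-16],[0,0,0],8.5],[[0,0,-16],[0,0,0],8.5],[[0,0,-16],[0,0,0],8.5]]'
python3 - <<'E'
from h import *
c=arm.calibration("wrist");cv2.imwrite("pics/w14.png",arm.read_camera("wrist"));np.save("w14.npy",c,allow_pickle=True)
im=arm.read_camera("side");cv2.imwrite("pics/side14.png",im);cv2.imwrite("pics/s14.png",cv2.resize(im[130:240,180:340],None,fx=5,fy=5,interpolation=cv2.INTER_CUBIC))
a=cv2.imread("pics/side0.png").astype(int)
d=np.abs(a-im).max(2)[140:330,180:330]; ys,xs=np.nonzero(d>60); print(len(xs), (xs.min()+180,xs.max()+180,ys.min()+140,ys.max()+140) if len(xs) else '')
E
```

```text
t: 32.58
eef_pos: [0.5094, 0.0505, 0.331]
eef_rot: [-0.0, 0.039, 0.999, 0.0]
contact_force: [-0.3, -0.4, -0.3]
width: 0.0852
1337 (np.int64(271), np.int64(329), np.int64(154), np.int64(234))
```

View pics/s14.png

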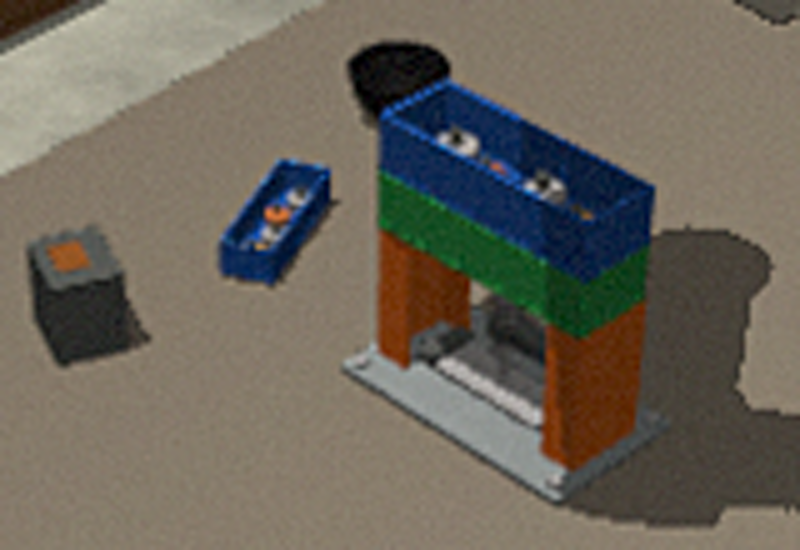

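View pics/w14.png

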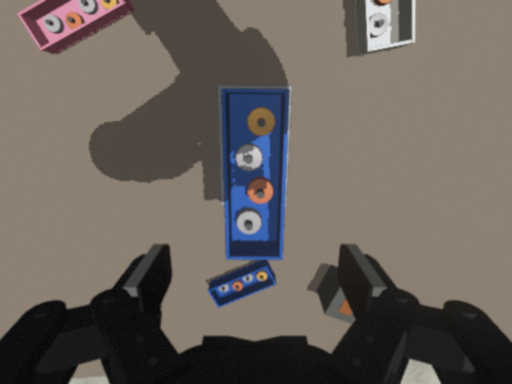

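The stack is at the same pixels as at the start, both joints flush. The remaining pixel differences lie where the arm's shadow falls. The gripper is clear, so I'm handing in.

```bash
python3 -c "
from plant import arm
print(arm.close_job())"
```

```text
the job is handed in; nothing more can be done
None
```

The punch was fired and both trays are back on the marking tray. I handed the job in at about 32.7 s of the 67 s allowed.

- **Trays aside:** I set the blue tray and then the green tray flat on the bench, to the left and right of the stack, each lowered onto the bench before release.
- **Punch:** I pressed in 1 mm steps. The push rose to about 12.5 N at about 5 mm down, fell to about 3 N, and touched the stop at 10.6 N, where I backed off. The readings are one per 1 mm step, so they missed the true 14–18 N peak. The snap can't be seen, but a stop 6 mm below where the spring was met fits a fired hammer.
- **Restack:** The green tray and then the blue went in without side contact and seated within 0.1 mm of the heights I predicted.
- **Last checks:** The side and wrist pictures show the stack level and flush at its starting pixels, and the gripper open and clear with about zero force. The cup and the iron block stand as before; the pliers I did not check closely at the end, but nothing went near them. The automatic before/after comparison of the side pictures did show differences around the stack, which I put down to the arm's moved shadow.

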